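# Clear the weight, interleave and square up the embossing plates

### The arm

A 6-joint arm with a two-finger parallel gripper is mounted at the origin on the work surface. World frame = base frame: x ahead of the robot, y to its left, z up, the work surface at z = 0. Lengths are in m, angles in rad, forces in N, time in s.
With the tool pointing down it reaches from about 0.3 to 0.775 m from the base axis. Payload 14.6 kg.
Tool frame: the origin (TCP) lies midway between the tips of the shut fingers; the grasp point (between the pads) lies 19 mm behind it; z points along the fingers, y is the line along which they close (so a half turn about z gives the same grasp; the last joint's range is limited). The gripper opens to 94 mm and grips with 3 to 60 N. Pads are 16 mm wide; open, the fingers measure 119 mm over their backs; the gripper's body (75 mm by 177 mm) begins 78 mm behind the grasp point.
Start: joints at [-0.067, 0.3, 1.521, -0, 1.321, -0.067], TCP at [0.55, -0, 0.205] pointing down, gripper open.
Joint ranges: [-3.03, 3.03], [-0.79, 2.21], [0.23, 2.52], [-1.04, 4.18], [0, 3.07], [-2.55, 2.55]. Speed limits (rad/s): [2.22, 2.22, 2.57, 3.14, 3.14, 3.14].

### API

Orientations are given as a unit quaternion [x, y, z, w].
In Python, from station import telemetry, optics, job_done gives the robot as it stands.
- The arm moves only by the tool servo_tool, never from a script. Its argument "series" is a list of rows, each a list of 7 numbers: the shift along the tool's x, y, z scaled (see below), then the turn, a rotation vector about the tool's x, y, z scaled (see below), then the opening, from 0 (shut) to 1 (fully open). In form: [[tx, ty, tz, wx, wy, wz, claw], ...]. A call has 1 to 20 rows; each row is the pose to reach, as a shift and turn from the pose commanded when the call began, along the tool's axes at that moment; what a row does not reach only later rows make up. The controller multiplies each number of a shift by 0.25 m and each number of a turn by pi/2 rad. A row lasts 1/12 s, in which the tool goes at most 41.7 mm and 7.16 degrees, less where a joint would pass 70% of its speed; a pose out of reach is approached as far as the arm can. A call with a number of a shift or a turn outside -1 to 1 is refused whole. A call with a gripper value outside its range is refused whole. The fingers move at their own pace and stop on an object; the grip force is fixed at half the most. Time passes only in rows, so rows that repeat a pose let the fingers close. It gives the time, the measured TCP pose, the force, the opening and the grip force at its end, in the units of the state.
- telemetry.state(): the state, without advancing time (a new reading comes with each control period).
- optics.capture(name): name is "scene" or "side" or "wrist"; returns a dict with "pixels" (480x640x3 uint8, blue, green, red), "camera_matrix" (3x3 intrinsics, pixels), "distortion" ([k1, k2, p1, p2, k3] as OpenCV has them; the pictures are not rectified), "xyz" and "orientation" of the camera in the world; the wrist camera has in their place "tool_from_camera" (4x4, takes a point from camera to tool coordinates, whose origin is the TCP and whose axes are the flange's). Camera axes: x right, y up, looking along -z (the intrinsics and any distortion apply to the point x, -y, -z); pixel columns grow to the right and rows downward; lengths in m; the calibration is good to about 2 mm. A picture is of the moment at which its call begins: read the wrist's pose just before it. There is no depth.
- job_done(): hands the job in; it is judged then, once.
Trained networks look in a picture, given as the dict that the camera call returned (one of the last four; its "shot" number tells which), for a name from the list of things; names that differ only in an ending like _2 or _b are one class to them, and where a whole thing is asked for, a point or a joint stands for the part that bears it (a point fixed in the world has none). Each returns a list of dicts, best first, with "score" (0 to 1); they miss things now and then, are a little off and sometimes report something else, mostly with a low value. They report only what shows in the picture. A call takes as long as a camera call. They do not tell look-alikes from the thing itself.
- optics.boxes_of(picture, name): "xyz" ([x, y, z] in m, in the coordinates of the camera as it stood for that picture, good to about 4 mm: the middle of the surface that is visible of it).
- optics.cut_out(picture, name): "mask" (480x640 bool, what is visible of it).
The state is a dict: "clock": time; "qpos": joint angles; "dq": joint speeds; "joint_torque": joint torques, N m; "position": TCP position; "orientation": TCP orientation; "contact_force": force on the tool from outside, world axes, zero at the start; "ft_torque": the same for the moment, N m; "width": finger opening in m; "grip_force": force on a finger pad.
Only numpy, scipy, OpenCV 4.12 (cv2) and the standard library are available. Lean on these libraries where they do the work, as an engineer would, in place of code of your own. Each camera call takes 0.05 s, during which the arm holds its last target. There are 200 camera calls.

### The job

The steel weight is in the way on top of the brass embossing plate: first stand it on the round cork mat. Then lay the white separator board squarely on the brass plate and the copper plate squarely on the separator, setting each down rather than dropping it; finally push the finished stack from its near end, gently, along the bed until you feel it come up firmly against the red stop bar, so that the ends of all three layers finish flush. Leave the other things on the bench alone.

Things in the scene. Friction and masses are not known exactly. Their poses are not given: they have to be found in the camera images.
- weight: the obstacle: steel disc weight, 52 mm diameter, 28 mm high, on it a thin neck (28 to 34 mm above the underside) and a round blue knob, 26 mm diameter, from 34 to 58 mm above the underside. Origin: centre of the underside; z up. About 0.45 kg. At the start it stands on the brass plate
- mat: round cork mat fixed to the bench, 96 mm diameter, 4 mm thick, where the weight is to stand. Origin: centre of its underside
- lower: brass embossing plate, the lowest layer: 120 (its x) x 64 (its y) x 10 mm (z). Origin: centre of the underside. About 0.2 kg. It lies loose on the bed, long side along the bed's x, short of the stop bar
- separator: white stiff laminate board, 120 (x) x 64 (y) x 6 mm (z). Origin: centre of the underside. About 0.07 kg. At the start it lies flat on a wooden riser block (100 x 36 mm, 16 mm high) that is narrower than the board, so its long edges overhang
- upper: copper-coloured embossing plate, 120 (x) x 64 (y) x 10 mm (z). Origin: centre of the underside. About 0.2 kg. At the start it lies flat on a second riser block like the separator's; the two may be on either side
- bed: dark steel bed fixed to the bench, 240 (x) x 120 (y) x 24 mm (z). Origin: centre of its underside on the bench; its +x is the direction in which the stack is to be pushed, towards the stop bar
- fence: two low rails beside the bed's far half and the red stop bar they carry. This pose equals the bed's and does not tell where the bar is set. The bar spans the bed along its y: 148 mm long, 16 mm thick, from 24 to 54 mm above the bench. Its near face is clamped somewhere 62 to 97 mm beyond the bed's centre along the bed's x, unmeasured: find it by touch or sight
- jar: bystander: amber glass jar with a steel lid, 52 mm diameter, 58 mm high, standing. Origin: centre of its underside. Leave it alone
- driver: bystander: screwdriver with a yellow handle, 160 mm long, lying on the bench. Leave it alone
- slicker: bystander: turned wooden edge slicker, 36 mm diameter, 68 mm high, standing. Origin: centre of its underside. Leave it alone
There are look-alikes about, which are no part of the job. What is meant by the separator is not green or turquoise, and is the smaller of those in its own colour.

How it is judged:
By the outcome, as a careful person would: the job done as asked, in the order asked, and still so for the second after the job is handed in, with the robot touching nothing.
It also fails if it takes over 72 s, if anything falls off the work surface, if the arm or the gripper's body presses on something with over 40 N, if the wrist force passes 120 N, or if a joint passes its speed limit or range.

## Working session

There is one attempt and no reset: what is moved stays moved. The work goes in short steps, Python scripts to look and compute and a tool call to move; the robot and the scene stay as the last step left them, time stands still between calls to the robot, and variables do not carry over. Pictures are saved under pics/ and viewed, at most 12 in all, crops included, and the job is handed in when it is done.

Besides the shell and the picture viewer there is one more tool, called after ">>>" as name(argument=value, ...) on one line, values as JSON. servo_tool: Moves the arm, as the interface text tells. Its arguments: {"type":"object","properties":{"series":{"type":"array","items":{"type":"array","items":{"type":"number"}}}},"required":["series"]}

```bash
mkdir -p pics; ls; cat > h.py <<'E'
import numpy as np, cv2
from scipy.spatial.transform import Rotation as R
from station import telemetry, optics, job_done
def cam(p, st=None):
    if 'tool_from_camera' in p:
        T=np.eye(4);T[:3,:3]=R.from_quat(st['orientation']).as_matrix();T[:3,3]=st['position']
        T=T@np.array(p['tool_from_camera']); return T[:3,:3],T[:3,3]
    return R.from_quat(p['orientation']).as_matrix(),np.array(p['xyz'])
def shot(n):
    st=telemetry.state(); p=optics.capture(n); return p,cam(p,st)
def ray(p,c,uv,z):
    uv=np.array(uv,float).reshape(-1,1,2)
    n=cv2.undistortPoints(uv,np.array(p['camera_matrix']),np.array(p['distortion'])).reshape(-1,2)
    d=np.c_[n[:,0],-n[:,1],-np.ones(len(n))]@c[0].T
    return c[1]+d*((z-c[1][2])/d[:,2])[:,None]
def proj(p,c,X):
    q=(np.atleast_2d(X)-c[1])@c[0]; q=q*[1,-1,-1]
    return cv2.projectPoints(q,np.zeros(3),np.zeros(3),np.array(p['camera_matrix']),np.array(p['distortion']))[0].reshape(-1,2)
def quad(p,c,mask,z):
    "fit min-area rect of mask outline put on plane z: centre, size, long-axis angle"
    k,_=cv2.findContours(mask.astype(np.uint8),cv2.RETR_EXTERNAL,cv2.CHAIN_APPROX_NONE)
    k=max(k,key=cv2.contourArea).reshape(-1,2)
    w=ray(p,c,k,z)[:,:2]; r=cv2.minAreaRect((w*1000).astype(np.float32))
    (a,b),(s,t),g=r
    if s<t: s,t,g=t,s,g+90
    return np.round([a,b,s,t,(g+90)%180-90],1)
E
cat > a.py <<'E'
from h import *
for n in ['scene','side']:
    p,c=shot(n); cv2.imwrite(f'pics/{n}0.png',p['pixels']); print(n,c[1].round(3))
    for k in ['weight','mat','lower','separator','upper','bed','fence','jar','driver','slicker']:
        for b in optics.boxes_of(p,k):
            X=c[0]@np.array(b['xyz'])+c[1]; print(k,round(b['score'],2),X.round(3),proj(p,c,X)[0].round())
print(telemetry.state())
E
python3 a.py
```

```text
pics
scene [0.952 0.804 0.715]
weight 0.86 [ 0.549 -0.014  0.062] [286. 241.]
mat 0.9 [0.643 0.235 0.002] [301. 345.]
mat 0.64 [0.644 0.02  0.029] [255. 273.]
mat 0.18 [ 0.421 -0.381  0.015] [270. 180.]
lower 0.6 [ 0.51  -0.012  0.038] [302. 245.]
separator 0.88 [ 0.273 -0.222  0.011] [339. 193.]
separator 0.88 [ 0.712 -0.363  0.008] [177. 208.]
separator 0.63 [0.254 0.236 0.011] [454. 281.]
separator 0.55 [ 0.479 -0.213  0.016] [277. 210.]
separator 0.21 [0.526 0.42  0.037] [412. 378.]
upper 0.94 [0.459 0.261 0.028] [388. 312.]
bed 0.8 [0.58  0.011 0.026] [280. 263.]
fence 0.98 [0.644 0.019 0.03 ] [255. 272.]
jar 0.69 [ 0.642 -0.19   0.038] [222. 223.]
driver 0.67 [ 0.42  -0.382  0.016] [270. 179.]
slicker 0.75 [0.526 0.421 0.041] [413. 377.]
side [-0.119 -0.88   0.919]
weight 0.75 [ 0.532 -0.035  0.062] [347. 244.]
mat 0.61 [0.638 0.225 0.004] [323. 201.]
lower 0.66 [ 0.494 -0.043  0.031] [337. 261.]
separator 0.83 [ 0.699 -0.361  0.002] [486. 309.]
separator 0.65 [ 0.26  -0.236  0.008] [300. 358.]
separator 0.63 [ 0.472 -0.219  0.027] [373. 306.]
separator 0.59 [0.248 0.229 0.01 ]
[... 383 characters left out ...]
1.1, 'qpos': array([-6.65988878e-02,  2.99887411e-01,  1.52101053e+00, -1.54460346e-05,
        1.32068573e+00, -6.66043708e-02]), 'dq': array([-0.0006125 , -0.00027241, -0.00049032,  0.00028281, -0.00083673,
       -0.00060175]), 'joint_torque': array([ 1.34799851e-03, -5.31668329e+01, -3.52917480e+01,  7.09613319e-02,
        2.11595785e-02,  2.43897847e-05]), 'position': array([ 5.49989569e-01, -5.68519428e-06,  2.05448032e-01]), 'orientation': array([ 7.07103491e-01,  7.07110071e-01, -2.67327182e-06,  8.30826819e-06]), 'contact_force': array([0.64653775, 0.67230114, 0.65394197]), 'ft_torque': array([-0.01376976,  0.03581419,  0.0006398 ]), 'grip_force': 0.0, 'width': 0.09410299247747693}
```

View pics/scene0.png

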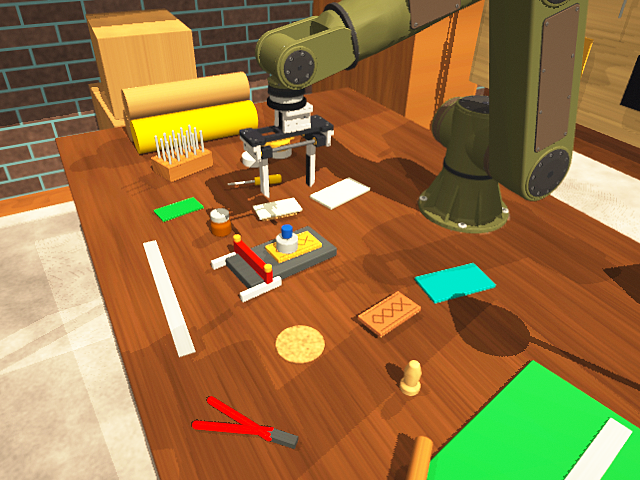

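View pics/side0.png

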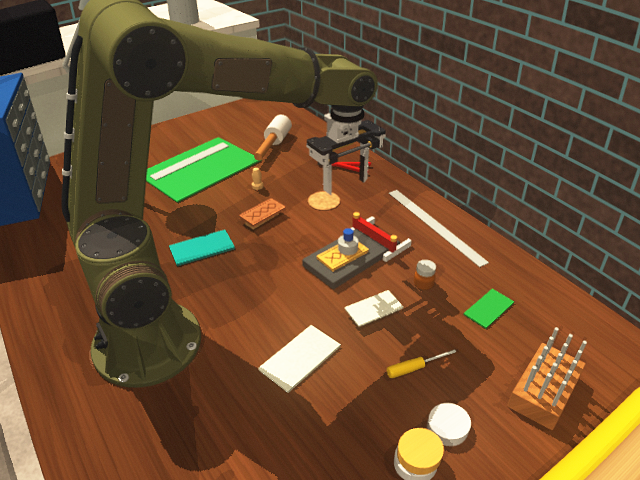

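Separator candidates in the scene view: small white (277,210), large white (340,193), green (178,208), turquoise (455,281) and the white strip (170,300). The small white one, side pixel (373,306), fits the description. I'll check it in a close crop and measure everything.

```bash
cat > b.py <<'E'
from h import *
p,c=shot('wrist'); w=p['pixels'].copy(); print(c[1],c[0].round(3).tolist())
for k in ['weight','lower','bed','fence']:
    for b in optics.boxes_of(p,k)[:2]:
        X=c[0]@np.array(b['xyz'])+c[1]; print(k,round(b['score'],2),X.round(3),proj(p,c,X)[0].round())
cv2.imwrite('pics/w0.png',w)
Z=dict(separator=.022,upper=.026,mat=.004,lower=.034)
crops=[]
for n in ['scene','side']:
    p,c=shot(n)
    for k in Z:
        for m in optics.cut_out(p,k)[:5]: 
            v,u=np.nonzero(m['mask']); print(n,k,round(m['score'],2),u.mean().round(),v.mean().round(),quad(p,c,m['mask'],Z[k]))
    u,v=(277,210) if n=='scene' else (373,306)
    crops.append(cv2.resize(p['pixels'][v-60:v+60,u-80:u+80],None,fx=2.4,fy=2.4,interpolation=cv2.INTER_CUBIC))
cv2.imwrite('pics/crop.png',np.hstack(crops))
E
python3 b.py
```

```text
[0.55030729 0.06970673 0.38465284] [[1.0, -0.0, -0.0], [0.0, 0.971, 0.241], [0.0, -0.241, 0.971]]
weight 0.83 [ 0.545 -0.015  0.059] [313. 240.]
lower 0.76 [ 0.506 -0.023  0.033] [277. 241.]
bed 0.85 [ 0.574 -0.005  0.026] [340. 223.]
fence 0.91 [0.635 0.011 0.044] [401. 212.]
scene separator 0.96 340.0 192.0 [ 275.5 -210.3  171.9   97.9   12.4]
scene separator 0.86 277.0 208.0 [ 476.2 -216.1  118.4   66.2   -4.8]
scene separator 0.64 454.0 282.0 [264.6 247.8 160.9  90.4  -8.1]
scene separator 0.56 178.0 209.0 [ 712.  -337.2  118.1   67.4    7.7]
scene upper 0.58 389.0 313.0 [454.4 260.9 128.1  70.1  10.8]
scene mat 0.75 300.0 344.0 [644.2 230.1  98.1  94.3  61.5]
scene lower 0.7 296.0 246.0 [523.7 -27.2 126.   78.9   3.7]
side separator 0.97 373.0 308.0 [ 474.4 -217.2  125.3   69.1   -5.8]
side separator 0.91 202.0 247.0 [240.8 212.5 158.2  93.9  -8.2]
side separator 0.9 299.0 358.0 [ 255.5 -242.   164.4   91.9   12.7]
side separator 0.87 489.0 308.0 [ 691.2 -374.6  124.4   66.7    8.9]
side upper 0.61 262.0 212.0 [449.3 252.7 131.6  75.1   8.4]
side mat 0.69 323.0 201.0 [640.6 226.7  95.   86.9  54.8]
side lower 0.75 338.0 258.0 [519.  -32.9 125.5  68.7   3.1]
```

View pics/w0.png

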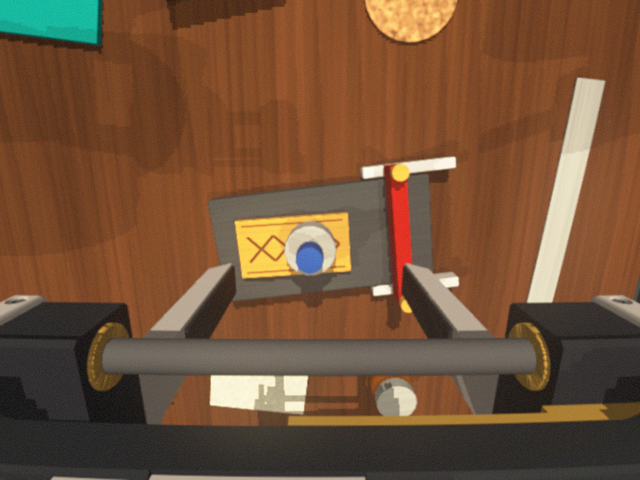

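View pics/crop.png

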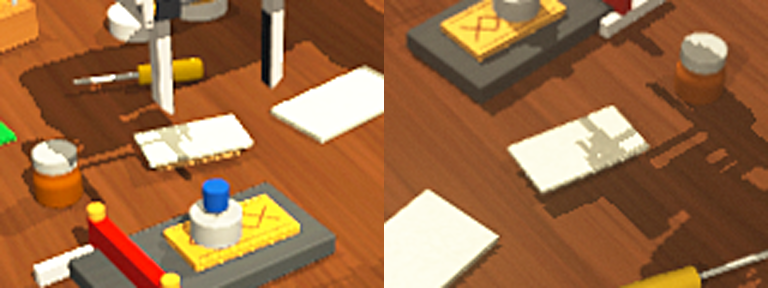

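The crop confirms the small white board on its wooden riser at side (373,306). The wrist view shows brass at about (295,245), the knob at (309,257) and the red bar at about (400,240). I'll refine these by colour.

```bash
cat >> h.py <<'E'
def hsv(p,lo,hi,box=None):
    h=cv2.cvtColor(cv2.medianBlur(p['pixels'],3),cv2.COLOR_BGR2HSV); m=cv2.inRange(h,np.array(lo),np.array(hi))
    if box is not None:
        u0,v0,u1,v1=box; k=np.zeros_like(m); k[v0:v1,u0:u1]=1; m=m*k
    return m>0
E
cat > c.py <<'E'
from h import *
p,c=shot('wrist')
m=hsv(p,(15,120,120),(32,255,255),(225,205,360,290)); print('brass',m.sum(),quad(p,c,m,.034))
m=hsv(p,(105,120,60),(130,255,255),(280,220,340,290)); v,u=np.nonzero(m);print('knob',m.sum(),quad(p,c,m,.092))
m=hsv(p,(0,150,80),(6,255,255),(370,160,420,300))|hsv(p,(174,150,80),(180,255,255),(370,160,420,300)); print('bar',m.sum(),quad(p,c,m,.054))
v,u=np.nonzero(m)
for r in (185,200,215,230,245,260): 
    x=u[v==r]; print(r,x.min(),x.max(),ray(p,c,[[x.min(),r],[x.max(),r]],.054)[:,:2].round(4).tolist())
m=optics.cut_out(p,'bed')[0]['mask']; print('bed',quad(p,c,m,.024))
g=(cv2.cvtColor(p['pixels'],cv2.COLOR_BGR2GRAY))
# bed long edges: line fit at top edge from saturation
h=cv2.cvtColor(p['pixels'],cv2.COLOR_BGR2HSV)
d=(h[...,1]<90)&(h[...,2]<110)
pts=[(u,160+np.nonzero(d[160:240,u])[0].min()) for u in range(225,355,5) if d[160:240,u].any()]
w=ray(p,c,pts,.024); print('bed far edge yaw',np.degrees(np.arctan(np.polyfit(w[:,0],w[:,1],1)[0])),np.polyfit(w[:,0]-.57,w[:,1],1))
E
python3 c.py
```

```text
brass 4397 [523.6 -28.2 121.   67.4   4.1]
knob 526 [542.  -24.9  23.8  21.8 -90. ]
bar 2184 [632.3 -10.8 139.9  21.4 -83.2]
185 386 407 [[0.6163, 0.0388], [0.6368, 0.0389]]
200 387 408 [[0.618, 0.0242], [0.6387, 0.0242]]
215 388 408 [[0.6197, 0.0092], [0.6396, 0.0093]]
230 389 409 [[0.6214, -0.0061], [0.6416, -0.006]]
245 390 410 [[0.6232, -0.0217], [0.6437, -0.0217]]
260 391 411 [[0.6251, -0.0376], [0.6458, -0.0377]]
bed [532.8 -26.4 192.  120.    6.8]
bed far edge yaw 6.929204142688949 [0.1215305  0.03735002]
```

>>> servo_tool(series=[[-0.1,-0.032,0.12,0,0,0,1],[-0.1,-0.032,0.24,0,0,0,1],[-0.1,-0.032,0.36,0,0,0,1],[-0.1,-0.032,0.44,0,0,0,1],[-0.1,-0.032,0.5,0,0,0,1],[-0.1,-0.032,0.535,0,0,0,1],[-0.1,-0.032,0.55,0,0,0,1],[-0.1,-0.032,0.55,0,0,0,0.6],[-0.1,-0.032,0.55,0,0,0,0.4],[-0.1,-0.032,0.55,0,0,0,0.1],[-0.1,-0.032,0.55,0,0,0,0.1],[-0.1,-0.032,0.55,0,0,0,0.1],[-0.1,-0.032,0.55,0,0,0,0.1],[-0.1,-0.032,0.55,0,0,0,0.1]])

```text
clock: 3.12
position: [0.5421, -0.025, 0.0682]
orientation: [0.707, 0.707, 0.0, 0.0]
contact_force: [0.4, 0.3, 0.8]
width: 0.0506
grip_force: 0.0
```

>>> servo_tool(series=[[0,0,0,0,0,0,0.1],[0,0,0,0,0,0,0.1],[0,0,0,0,0,0,0.1],[0,0,0,0,0,0,0.1],[0,0,0,0,0,0,0.1],[0,0,0,0,0,0,0.1],[0,0,-0.05,0,0,0,0.1],[0,0,-0.15,0,0,0,0.1],[0,0,-0.27,0,0,0,0.1],[0,0,-0.27,0,0,0,0.1]])

```text
clock: 3.95
position: [0.5439, -0.0252, 0.1401]
orientation: [0.707, 0.707, 0.002, 0.003]
contact_force: [1.4, 0.2, -4.0]
width: 0.0255
grip_force: 30.0
```

>>> servo_tool(series=[[0.12,0.05,0,0,0,0,0.1],[0.26,0.1,0,0,0,0,0.1],[0.4,0.16,0,0,0,0,0.1],[0.54,0.22,0,0,0,0,0.1],[0.68,0.27,0,0,0,0,0.1],[0.82,0.33,0,0,0,0,0.1],[0.93,0.37,0,0,0,0,0.1],[1,0.4,0,0,0,0,0.1],[1,0.4,0.1,0,0,0,0.1],[1,0.4,0.2,0,0,0,0.1],[1,0.4,0.28,0,0,0,0.1],[1,0.4,0.34,0,0,0,0.1],[1,0.4,0.37,0,0,0,0.1],[1,0.4,0.376,0,0,0,0.1],[1,0.4,0.38,0,0,0,0.1],[1,0.4,0.384,0,0,0,0.1],[1,0.4,0.384,0,0,0,0.1]])

```text
clock: 5.37
position: [0.6422, 0.2251, 0.0399]
orientation: [0.707, 0.707, 0.0, 0.0]
contact_force: [0.4, -0.0, -4.6]
width: 0.0255
grip_force: 30.0
```

Not touching yet, so I'll lower in half-millimetre steps.

>>> servo_tool(series=[[0,0,0.002,0,0,0,0.1],[0,0,0.004,0,0,0,0.1],[0,0,0.006,0,0,0,0.1],[0,0,0.007,0,0,0,0.1],[0,0,0.007,0,0,0,0.1]])

```text
clock: 5.78
position: [0.6422, 0.225, 0.0382]
orientation: [0.707, 0.707, 0.0, 0.0]
contact_force: [-1.0, -2.2, -0.2]
width: 0.0252
grip_force: 30.0
```

>>> servo_tool(series=[[0,0,0,0,0,0,0.5],[0,0,0,0,0,0,0.7],[0,0,0,0,0,0,1],[0,0,0,0,0,0,1],[0,0,-0.06,0,0,0,1],[0,0,-0.16,0,0,0,1],[0,0,-0.3,0,0,0,1],[0,0,-0.44,0,0,0.07,1],[0.03,-0.12,-0.56,0,0,0.14,1],[0.06,-0.25,-0.65,0,0,0.21,1],[0.09,-0.38,-0.65,0,0,0.28,1],[0.11,-0.51,-0.65,0,0,0.35,1],[0.13,-0.64,-0.65,0,0,0.42,1],[0.13,-0.72,-0.65,0,0,0.49,1],[0.13,-0.76,-0.65,0,0,0.56,1],[0.13,-0.76,-0.65,0,0,0.63,1],[0.13,-0.76,-0.65,0,0,0.7,1],[0.13,-0.76,-0.65,0,0,0.77,1],[0.13,-0.76,-0.65,0,0,0.84,1],[0.13,-0.76,-0.65,0,0,0.89,1]])

```text
clock: 7.45
position: [0.452, 0.2576, 0.2005]
orientation: [0.997, 0.083, 0.0, -0.0]
contact_force: [0.3, -0.6, -0.1]
width: 0.0939
grip_force: 0.0
```

```bash
cat > d.py <<'E'
from h import *
p,c=shot('wrist'); cv2.imwrite('pics/w1.png',p['pixels'])
print(R.from_matrix(c[0]).as_euler('xyz',degrees=True), telemetry.state()['position'])
for m in optics.cut_out(p,'upper')[:2]: print('upper',m['score'],quad(p,c,m['mask'],.026))
p,c=shot('scene'); cv2.imwrite('pics/scene1.png',p['pixels'])
m=hsv(p,(105,120,60),(130,255,255),(260,290,340,370)); print('knob on mat',m.sum(),quad(p,c,m,.05))
for m in optics.cut_out(p,'mat')[:1]: print(quad(p,c,m['mask'],.004))
m=hsv(p,(15,120,120),(32,255,255),(255,225,330,270)); print('brass',m.sum(),quad(p,c,m,.034))
E
python3 d.py
```

```text
[-1.38812686e+01  3.51669211e-03 -8.04167010e+01] [0.45201165 0.25754979 0.20042203]
upper 0.89 [452.  259.4 120.2  65.    9.6]
knob on mat 189 [642.3 220.5  42.4  25.   61.6]
[646.  235.   94.1  83.8 -25.7]
brass 1053 [526.  -24.8 126.1  77.3   4.4]
```

View pics/w1.png

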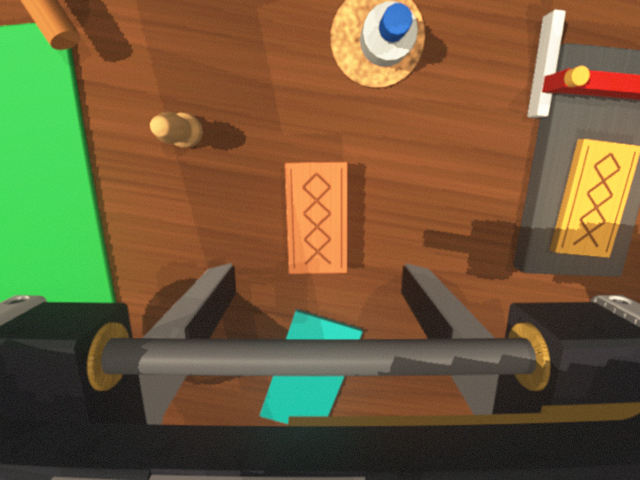

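Weight stands on the mat, seen at (390,30), and the copper plate at (316,217) is well measured. Next a look over the bed.

>>> servo_tool(series=[[0.02,0.12,0,0,0,0.031,1],[0.04,0.26,0,0,0,0.031,1],[0.06,0.42,0,0,0,0.031,1],[0.08,0.58,0,0,0,0.031,1],[0.1,0.74,0,0,0,0.031,1],[0.1,0.9,0,0,0,0.031,1],[0.1,1,0,0,0,0.031,1],[0.1,1,0,0,0,0.031,1],[0.1,1,0,0,0,0.031,1]])

```text
clock: 8.4
position: [0.5197, 0.0146, 0.2002]
orientation: [0.998, 0.062, -0.0, -0.0]
contact_force: [0.1, -0.1, -0.3]
width: 0.0938
grip_force: 0.0
```

```bash
cat > e.py <<'E'
from h import *
p,c=shot('wrist'); cv2.imwrite('pics/w2.png',p['pixels'])
s=telemetry.state(); print(s['position'],s['orientation'],R.from_matrix(c[0]).as_euler('xyz',degrees=True))
m=hsv(p,(15,120,100),(34,255,255)); n,l,st,_=cv2.connectedComponentsWithStats(m.astype(np.uint8))
for i in range(1,n):
    if st[i,4]>2000: print('brass',st[i],quad(p,c,l==i,.034))
m=hsv(p,(0,150,80),(6,255,255))|hsv(p,(174,150,80),(180,255,255))
n,l,st,_=cv2.connectedComponentsWithStats(m.astype(np.uint8)); i=1+np.argmax(st[1:,4]); print(st[i]); m=l==i
C=[u for u in range(st[i,0]+8,st[i,0]+st[i,2]-8,6)]
for nm,f,z in (('far top',np.min,.054),('near bottom',np.max,.024)):
    w=ray(p,c,[(u,f(np.nonzero(m[:,u])[0])) for u in C],z); k=np.polyfit(w[:,1]+.02,w[:,0],1); print(nm,k,np.degrees(np.arctan(-k[0])))
for nm in('bed','lower'): print(nm,[quad(p,c,q['mask'],.024 if nm=='bed' else .034) for q in optics.cut_out(p,nm)[:1]])
E
python3 e.py
```

```text
[0.5195663 0.0155821 0.2002015] [ 9.98047968e-01  6.24519460e-02 -3.85127466e-06 -9.25963614e-05] [-1.39130259e+01  5.52334097e-04 -8.28805943e+01]
brass [  86   26   84   97 2353] [639.5 215.2  87.   79.8  -3.2]
brass [ 326  162   72  117 6989] [523.7 -28.8 121.5  66.2   4.2]
[ 288   96  153   24 2901]
far top [-0.15034786  0.64328236] 8.550256938282166
near bottom [-0.11987942  0.62869658] 6.835962769081824
bed [array([532.7, -27.9, 191.8, 119. ,   6.9])]
lower [array([523.7, -28.9, 119.9,  64.2,   4.4])]
```

View pics/w2.png

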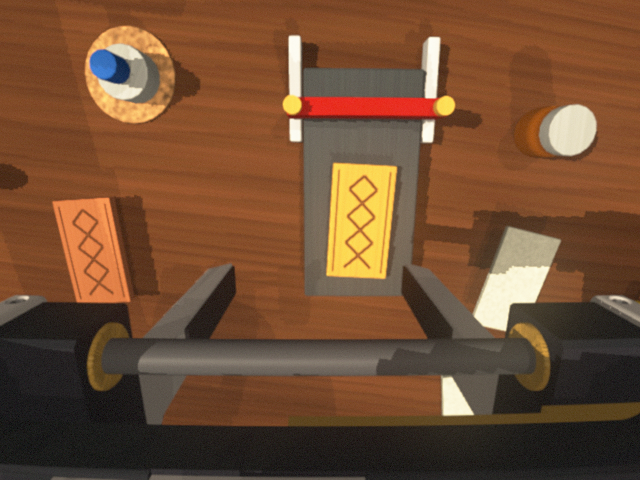

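Brass lies at (361,220) with 4.3° yaw against the bed's 6.9°, and the bar's near face is at x≈0.629. I'll square the brass to the bed by squeezing it between the jaws.

>>> servo_tool(series=[[0,0.1,0.1,0,0,0.003,1],[-0.006,0.178,0.22,0,0,0.003,1],[-0.006,0.178,0.36,0,0,0.003,1],[-0.006,0.178,0.5,0,0,0.003,1],[-0.006,0.178,0.6,0,0,0.003,1],[-0.006,0.178,0.66,0,0,0.003,1],[-0.006,0.178,0.685,0,0,0.003,1],[-0.006,0.178,0.692,0,0,0.003,1],[-0.006,0.178,0.692,0,0,0.003,0.6],[-0.006,0.178,0.692,0,0,0.003,0.6],[-0.006,0.178,0.692,0,0,0.003,0.6],[-0.006,0.178,0.692,0,0,0.003,0.6],[-0.006,0.178,0.692,0,0,0.003,0.6],[-0.006,0.178,0.692,0,0,0.003,0.6],[-0.006,0.178,0.692,0,0,0.003,0.6],[-0.006,0.178,0.692,0,0,0.003,0.6],[-0.006,0.178,0.692,0,0,0.003,0.6]])

```text
clock: 9.97
position: [0.5239, -0.0289, 0.0278]
orientation: [0.998, 0.06, 0.0, 0.0]
contact_force: [-2.0, 1.4, 6.1]
width: 0.064
grip_force: 29.8
```

>>> servo_tool(series=[[0,0,0,0,0,0,1],[0,0,0,0,0,0,1],[0,0,0,0,0,0,1],[0,0,-0.06,0,0,0,1],[0,0,-0.2,0,0,0,1],[0,0,-0.36,0,0,0,1],[0,0.08,-0.5,0,0,0,1],[-0.06,0.2,-0.6,0,0,0.04,1],[-0.12,0.32,-0.69,0,0,0.08,1],[-0.18,0.45,-0.69,0,0,0.136,1],[-0.23,0.58,-0.69,0,0,0.136,1],[-0.285,0.68,-0.69,0,0,0.136,1],[-0.285,0.723,-0.69,0,0,0.136,1],[-0.285,0.723,-0.69,0,0,0.136,1],[-0.285,0.723,-0.69,0,0,0.136,1]])

```text
clock: 11.22
position: [0.4746, -0.2164, 0.1994]
orientation: [0.999, -0.047, -0.0, -0.0]
contact_force: [-0.6, 0.7, -0.2]
width: 0.0937
grip_force: 0.0
```

```bash
cat > f.py <<'E'
from h import *
p,c=shot('wrist'); cv2.imwrite('pics/w3.png',p['pixels'])
s=telemetry.state(); print(s['position'],R.from_matrix(c[0]).as_euler('xyz',degrees=True)[2]+90)
m=hsv(p,(15,120,100),(34,255,255)); n,l,st,_=cv2.connectedComponentsWithStats(m.astype(np.uint8))
for i in range(1,n):
    if st[i,4]>2000: print('brass',st[i],quad(p,c,l==i,.034))
for q in optics.cut_out(p,'separator')[:3]: print('sep',q['score'],quad(p,c,q['mask'],.022))
for q in optics.cut_out(p,'lower')[:1]: print('lower',q['score'],quad(p,c,q['mask'],.034))
E
python3 f.py
```

```text
[ 0.47478753 -0.21579634  0.19948164] -5.418306925395399
brass [  86  127   95  126 7530] [523.6 -31.  121.1  69.4   4.3]
sep 0.93 [ 660.4 -363.7   64.2   39.2  -82.6]
sep 0.91 [ 474.2 -218.4  121.8   65.1   -6.5]
sep 0.74 [ 247.6 -238.4  107.6   59.3   84.2]
lower 0.9 [523.7 -31.  119.1  68.6   4.7]
```

View pics/w3.png

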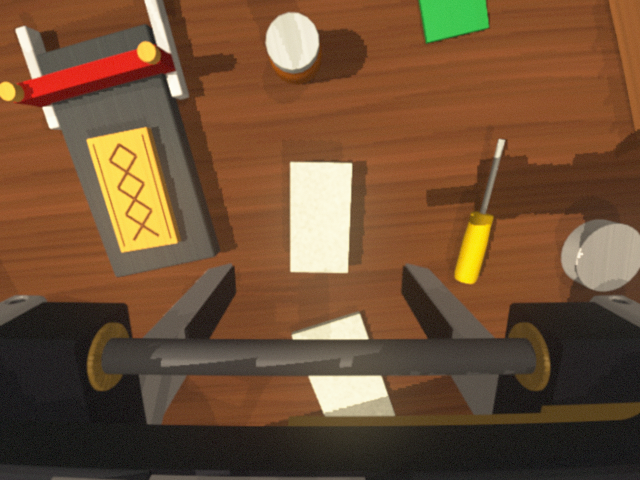

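```bash
cat >> h.py <<'E'
def edges(p,c,mask,z,yaw,ctr):
    "line fits of the four sides: in frame at ctr (m) turned yaw deg: slope deg, offset mm"
    k,_=cv2.findContours(mask.astype(np.uint8),cv2.RETR_EXTERNAL,cv2.CHAIN_APPROX_NONE)
    w=ray(p,c,max(k,key=cv2.contourArea).reshape(-1,2),z)[:,:2]-ctr
    a=np.radians(yaw); w=w@np.array([[np.cos(a),-np.sin(a)],[np.sin(a),np.cos(a)]])*1000
    o={}
    for n,i,s,L,W in (('+y',0,1,45,32),('-y',0,-1,45,32),('+x',1,1,22,60),('-x',1,-1,22,60)):
        q=w[(abs(w[:,i])<L)&(abs(w[:,1-i]-s*W)<10)]
        k=np.polyfit(q[:,i],q[:,1-i],1); r=abs(np.polyval(k,q[:,i])-q[:,1-i]); q=q[r<1.5]; k=np.polyfit(q[:,i],q[:,1-i],1)
        o[n]=(round(float(np.degrees(np.arctan(k[0]))*(1 if i==0 else -1)),2),round(float(k[1]),2))
    return o
E
cat > g.py <<'E'
from h import *
p,c=shot('wrist')
m=hsv(p,(15,120,100),(34,255,255),(60,100,200,270)); print('brass',edges(p,c,m,.034,6.9,[.5239,-.0289]))
m=hsv(p,(0,0,150),(180,80,255),(270,140,370,290)); print('sep',edges(p,c,m,.022,-5.4,[.475,-.217]))
q=optics.cut_out(p,'bed')[0]['mask']; 
h=cv2.cvtColor(p['pixels'],cv2.COLOR_BGR2HSV); b=((h[...,1]<90)&(h[...,2]<120))
pts=[(np.nonzero(b[v,:110])[0].min(),v) for v in range(150,265,5)]
w=ray(p,c,pts,.024); f=np.polyfit(w[:,0],w[:,1],1); print('bed left edge',np.degrees(np.arctan(f[0])),np.abs(np.polyval(f,w[:,0])-w[:,1]).max())
E
python3 g.py
```

```text
brass {'+y': (-2.62, 32.09), '-y': (-2.3, -36.04), '+x': (-2.55, 59.71), '-x': (-2.55, -60.5)}
sep {'+y': (-0.98, 30.91), '-y': (-1.09, -32.61), '+x': (-1.06, 59.69), '-x': (-2.14, -59.65)}Traceback (most recent call last):
  File "g.py", line 7, in <module>
    pts=[(np.nonzero(b[v,:110])[0].min(),v) for v in range(150,265,5)]
          ~~~~~~~~~~~~~~~~~~~~~~~~~~~~^^
    return umr_minimum(a, axis, None, out, keepdims, initial, where)
ValueError: zero-size array to reduction operation minimum which has no identity
```

The brass didn't turn (still 4.4°), but it is centred. I'll grip it at its own yaw and turn it.

>>> servo_tool(series=[[0.02,-0.12,0,0,0,-0.05,1],[0.05,-0.28,0,0,0,-0.109,1],[0.08,-0.44,0,0,0,-0.109,1],[0.11,-0.6,0.06,0,0,-0.109,1],[0.125,-0.72,0.16,0,0,-0.109,1],[0.125,-0.763,0.3,0,0,-0.109,1],[0.125,-0.763,0.44,0,0,-0.109,1],[0.125,-0.763,0.56,0,0,-0.109,1],[0.125,-0.763,0.64,0,0,-0.109,1],[0.125,-0.763,0.675,0,0,-0.109,1],[0.125,-0.763,0.69,0,0,-0.109,1],[0.125,-0.763,0.69,0,0,-0.109,0.6],[0.125,-0.763,0.69,0,0,-0.109,0.6],[0.125,-0.763,0.69,0,0,-0.109,0.6],[0.125,-0.763,0.69,0,0,-0.109,0.6],[0.125,-0.763,0.69,0,0,-0.109,0.6],[0.125,-0.763,0.69,0,0,-0.109,0.6],[0.125,-0.763,0.69,0,0,-0.109,0.6],[0.125,-0.763,0.69,0,0,-0.12,0.6],[0.125,-0.763,0.69,0,0,-0.137,0.6]])

```text
clock: 13.13
position: [0.524, -0.0299, 0.028]
orientation: [0.998, 0.061, 0.001, 0.0]
contact_force: [-1.1, 0.1, 6.3]
width: 0.0633
grip_force: 30.0
```

>>> servo_tool(series=[[0,0,0,0,0,0,0.6],[0,0,0,0,0,0,1],[0,0,0,0,0,0,1],[0,0,0,0,0,0,1],[0,0,-0.06,0,0,0,1],[0,0,-0.2,0,0,0,1],[0,0,-0.36,0,0,0,1],[0,0,-0.52,0,0,0,1],[0,0,-0.64,0,0,0,1],[0,0,-0.69,0,0,0,1],[0,0,-0.69,0,0,0,1],[0,0,-0.69,0,0,0,1]])

```text
clock: 14.13
position: [0.5233, -0.0298, 0.1993]
orientation: [0.998, 0.06, 0.0, 0.0]
contact_force: [0.8, -0.5, -0.5]
width: 0.0939
grip_force: 0.0
```

```bash
cat > g.py <<'E'
from h import *
p,c=shot('wrist'); cv2.imwrite('pics/w4.png',p['pixels'])
s=telemetry.state(); print(s['position'],R.from_matrix(c[0]).as_euler('xyz',degrees=True)[2]+90)
m=hsv(p,(15,120,100),(34,255,255),(250,130,400,300)); print('brass',edges(p,c,m,.034,6.9,[.5239,-.0289]))
h=cv2.cvtColor(cv2.medianBlur(p['pixels'],3),cv2.COLOR_BGR2HSV); b=((h[...,1]<90)&(h[...,2]<125))
for nm,sl,f in(('L',slice(200,320),np.min),('R',slice(320,430),np.max)):
    pts=[(sl.start+f(np.nonzero(b[v,sl])[0]),v) for v in range(165,255,5) if b[v,sl].any()]
    w=ray(p,c,pts,.024); f=np.polyfit(w[:,0]-.5239,w[:,1],1); print('bed',nm,np.degrees(np.arctan(f[0])),f[1],np.abs(np.polyval(f,w[:,0]-.5239)-w[:,1]).max())
E
python3 g.py
```

```text
[ 0.52295299 -0.02976899  0.19832372] 6.9458936492270595
brass {'+y': (0.06, 31.33), '-y': (0.33, -33.27), '+x': (0.04, 59.9), '-x': (0.04, -60.58)}
bed L 6.966197835873143 0.02956408242208286 0.0004955349414474085
bed R 6.557848802393547 -0.08793479791126728 0.000512676406013643
```

>>> servo_tool(series=[[-0.05,0.12,0,0,0,0.05,1],[-0.1,0.26,0,0,0,0.1,1],[-0.16,0.4,0,0,0,0.149,1],[-0.22,0.54,0,0,0,0.149,1],[-0.27,0.66,0.06,0,0,0.149,1],[-0.282,0.724,0.16,0,0,0.149,1],[-0.282,0.724,0.3,0,0,0.149,1],[-0.282,0.724,0.44,0,0,0.149,1],[-0.282,0.724,0.56,0,0,0.149,1],[-0.282,0.724,0.66,0,0,0.149,1],[-0.282,0.724,0.7,0,0,0.149,1],[-0.282,0.724,0.72,0,0,0.149,1],[-0.282,0.724,0.72,0,0,0.149,1],[-0.282,0.724,0.72,0,0,0.149,1]])

```text
clock: 15.35
position: [0.4757, -0.2182, 0.0205]
orientation: [0.998, -0.056, 0.0, 0.0]
contact_force: [-0.4, 0.9, 0.9]
width: 0.0941
grip_force: 0.0
```

>>> servo_tool(series=[[-0.003,0,0.01,0,0,0,1],[-0.003,0,0.016,0,0,0,1],[-0.003,0,0.016,0,0,0,0.6],[-0.003,0,0.016,0,0,0,0.6],[-0.003,0,0.016,0,0,0,0.6],[-0.003,0,0.016,0,0,0,0.6],[-0.003,0,0.016,0,0,0,0.6],[-0.003,0,0.016,0,0,0,0.6],[-0.003,0,0.016,0,0,0,0.6],[-0.003,0,0.016,0,0,0,0.6]])

```text
clock: 16.18
position: [0.4746, -0.2179, 0.0158]
orientation: [0.998, -0.056, 0.0, 0.0]
contact_force: [0.0, 0.1, 2.6]
width: 0.0633
grip_force: 30.0
```

>>> servo_tool(series=[[0,0,-0.05,0,0,0,0.6],[0,0,-0.15,0,0,0,0.6],[0,0,-0.26,0,0,0,0.6],[0.02,-0.1,-0.28,0,0,-0.03,0.6],[0.04,-0.22,-0.28,0,0,-0.06,0.6],[0.06,-0.36,-0.28,0,0,-0.1,0.6],[0.08,-0.5,-0.28,0,0,-0.149,0.6],[0.1,-0.62,-0.28,0,0,-0.149,0.6],[0.111,-0.72,-0.28,0,0,-0.149,0.6],[0.111,-0.769,-0.26,0,0,-0.149,0.6],[0.111,-0.769,-0.2,0,0,-0.149,0.6],[0.111,-0.769,-0.14,0,0,-0.149,0.6],[0.111,-0.769,-0.11,0,0,-0.149,0.6],[0.111,-0.769,-0.1,0,0,-0.149,0.6],[0.111,-0.769,-0.1,0,0,-0.149,0.6],[0.111,-0.769,-0.1,0,0,-0.149,0.6]])

```text
clock: 17.52
position: [0.5241, -0.0304, 0.0411]
orientation: [0.998, 0.06, 0.0, 0.0]
contact_force: [-0.3, -0.2, -0.4]
width: 0.0634
grip_force: 30.0
```

```bash
cat > i.py <<'E'
from h import *
s=telemetry.state(); print(s['position'],s['contact_force'].round(1),-2*np.degrees(np.arcsin(s['orientation'][1]))*-1)
p,c=shot('wrist'); a=p['pixels'][110:350,180:460]
p,c=shot('side'); b=p['pixels'][190:310,270:410]
cv2.imwrite('pics/place1.png',np.hstack([a,cv2.resize(b,(280,240),interpolation=cv2.INTER_CUBIC)]))
E
python3 i.py
```

```text
[ 0.52405555 -0.030432    0.04114305] [-0.3 -0.2 -0.4] 6.898046665329701
```

View pics/place1.png

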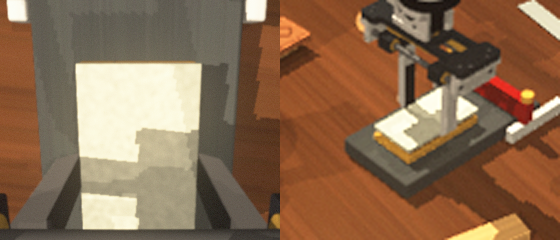

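The board is held level and square just above the brass. Lowering.

>>> servo_tool(series=[[-0.001,-0.002,0.01,0,0,0,0.6],[-0.001,-0.002,0.018,0,0,0,0.6],[-0.001,-0.002,0.022,0,0,0,0.6],[-0.001,-0.002,0.025,0,0,0,0.6],[-0.001,-0.002,0.027,0,0,0,0.6],[-0.001,-0.002,0.027,0,0,0,0.6],[-0.001,-0.002,0.027,0,0,0,0.6]])

```text
clock: 18.2
position: [0.5236, -0.0296, 0.0341]
orientation: [0.998, 0.06, 0.0, 0.0]
contact_force: [-1.7, 0.4, 1.9]
width: 0.0634
grip_force: 31.7
```

>>> servo_tool(series=[[0,0,0.001,0,0,0,0.6],[0,0,0.001,0,0,0,0.6],[0,0,0.001,0,0,0,0.72],[0,0,0.001,0,0,0,0.8],[0,0,0.001,0,0,0,1],[0,0,0.001,0,0,0,1],[0,0,-0.03,0,0,0,1],[0,0,-0.15,0,0,0,1],[0,0,-0.3,0,0,0,1],[0,0,-0.46,0,0,0,1],[0,0,-0.58,0,0,0,1],[0,0,-0.66,0,0,0,1],[0,0,-0.66,0,0,0,1],[0,0,-0.66,0,0,0,1]])

```text
clock: 19.37
position: [0.5237, -0.0296, 0.1999]
orientation: [0.998, 0.06, 0.001, 0.0]
contact_force: [1.4, -0.1, -0.5]
width: 0.0939
grip_force: 0.0
```

```bash
cat > j.py <<'E'
from h import *
p,c=shot('wrist')
s=telemetry.state(); print(s['position'],R.from_matrix(c[0]).as_euler('xyz',degrees=True)[2]+90)
m=optics.cut_out(p,'separator')
for q in m[:4]:
    v,u=np.nonzero(q['mask']); print(q['score'],u.mean(),v.mean(),quad(p,c,q['mask'],.04))
    if abs(u.mean()-320)<40 and v.mean()<280: print('sep',edges(p,c,q['mask'],.04,6.9,[.5239,-.0289]))
p2=p; m=hsv(p2,(15,120,90),(34,255,255),(250,130,400,300)); print('yellow px',m.sum()); v,u=np.nonzero(m); print(u.min(),u.max(),v.min(),v.max())
cv2.imwrite('pics/w5.png',cv2.resize(p['pixels'][130:310,240:420],None,fx=3,fy=3,interpolation=cv2.INTER_CUBIC))
E
python3 j.py
```

```text
[ 0.52322914 -0.02953111  0.19857032] 6.947421490998877
0.75 628.144819466248 94.08084772370486 [ 690.7 -308.7  110.8   30.7   17.9]
0.73 318.41438356164383 220.01589041095892 [523.2 -29.6 121.   66.3   6.9]
sep {'+y': (-0.03, 31.07), '-y': (-0.66, -32.74), '+x': (-0.44, 58.86), '-x': (-0.24, -60.38)}
0.62 435.5686274509804 396.4720229555237 [ 333.7 -199.1   82.5   55.   -83.7]
yellow px 54
260 388 176 290
```

View pics/w5.png

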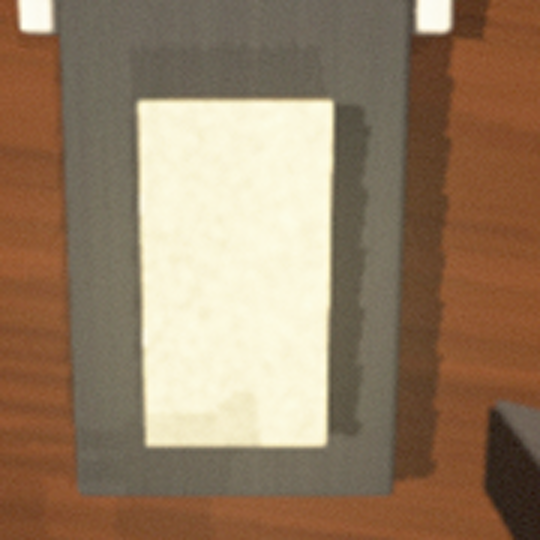

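Separator is square on the brass, within about half a millimetre. Now the copper plate.

>>> servo_tool(series=[[-0.02,-0.12,0,0,0,-0.029,1],[-0.04,-0.26,0,0,0,-0.029,1],[-0.07,-0.42,0,0,0,-0.029,1],[-0.1,-0.58,0,0,0,-0.029,1],[-0.12,-0.74,0,0,0,-0.029,1],[-0.14,-0.88,0,0,0,-0.029,1],[-0.143,-0.98,0,0,0,-0.029,1],[-0.143,-1,0.06,0,0,-0.029,1],[-0.143,-1,0.12,0,0,-0.029,1],[-0.143,-1,0.16,0,0,-0.029,1],[-0.143,-1,0.16,0,0,-0.029,1]])

```text
clock: 20.38
position: [0.4566, 0.2138, 0.156]
orientation: [0.997, 0.083, -0.002, 0.001]
contact_force: [0.2, 0.9, -0.1]
width: 0.094
grip_force: 0.0
```

>>> servo_tool(series=[[0.005,-0.1,0.02,0,0,0,1],[0.01,-0.182,0.08,0,0,0,1],[0.01,-0.182,0.2,0,0,0,1],[0.01,-0.182,0.34,0,0,0,1],[0.01,-0.182,0.44,0,0,0,1],[0.01,-0.182,0.5,0,0,0,1],[0.01,-0.182,0.53,0,0,0,1],[0.01,-0.182,0.54,0,0,0,1],[0.01,-0.182,0.54,0,0,0,1],[0.01,-0.182,0.54,0,0,0,1]])

```text
clock: 21.22
position: [0.4535, 0.2597, 0.025]
orientation: [0.997, 0.083, 0.001, -0.0]
contact_force: [-0.8, -0.4, 0.4]
width: 0.0941
grip_force: 0.0
```

>>> servo_tool(series=[[-0.005,0,0.015,0,0,0,1],[-0.005,0,0.026,0,0,0,1],[-0.005,0,0.03,0,0,0,1],[-0.005,0,0.03,0,0,0,0.6],[-0.005,0,0.03,0,0,0,0.6],[-0.005,0,0.03,0,0,0,0.6],[-0.005,0,0.03,0,0,0,0.6],[-0.005,0,0.03,0,0,0,0.6],[-0.005,0,0.03,0,0,0,0.6],[-0.005,0,0.03,0,0,0,0.6],[-0.005,0,0.03,0,0,0,0.6]])

```text
clock: 22.13
position: [0.4516, 0.2594, 0.0165]
orientation: [0.997, 0.083, 0.0, -0.0]
contact_force: [0.2, -0.1, 1.8]
width: 0.0635
grip_force: 30.0
```

>>> servo_tool(series=[[0,0,-0.04,0,0,0,0.6],[0,0,-0.12,0,0,0,0.6],[0,0,-0.24,0,0,0,0.6],[0.01,0.08,-0.3,0,0,0.01,0.6],[0.02,0.18,-0.3,0,0,0.02,0.6],[0.03,0.32,-0.3,0,0,0.029,0.6],[0.04,0.46,-0.3,0,0,0.029,0.6],[0.05,0.6,-0.3,0,0,0.029,0.6],[0.06,0.74,-0.3,0,0,0.029,0.6],[0.07,0.88,-0.3,0,0,0.029,0.6],[0.08,0.96,-0.3,0,0,0.029,0.6],[0.091,1,-0.3,0,0,0.029,0.6],[0.091,1,-0.3,0,0,0.029,0.6],[0.091,1,-0.3,0,0,0.029,0.6]])

```text
clock: 23.3
position: [0.5153, 0.017, 0.0916]
orientation: [0.998, 0.06, -0.0, -0.0]
contact_force: [0.5, 0.7, -2.3]
width: 0.0634
grip_force: 30.0
```

>>> servo_tool(series=[[0.004,0.08,0,0,0,0,0.6],[0.008,0.15,0,0,0,0,0.6],[0.008,0.19,0.02,0,0,0,0.6],[0.008,0.19,0.08,0,0,0,0.6],[0.008,0.19,0.13,0,0,0,0.6],[0.008,0.19,0.16,0,0,0,0.6],[0.008,0.19,0.17,0,0,0,0.6],[0.008,0.19,0.17,0,0,0,0.6],[0.008,0.19,0.17,0,0,0,0.6],[0.008,0.19,0.17,0,0,0,0.6]])

```text
clock: 24.13
position: [0.5235, -0.0301, 0.0496]
orientation: [0.998, 0.061, 0.0, 0.0]
contact_force: [-0.3, -0.2, -1.9]
width: 0.0631
grip_force: 30.0
```

>>> servo_tool(series=[[-0.001,0,0.012,0,0,0,0.6],[-0.001,0,0.022,0,0,0,0.6],[-0.001,0,0.028,0,0,0,0.6],[-0.001,0,0.03,0,0,0,0.6],[-0.001,0,0.032,0,0,0,0.6],[-0.001,0,0.033,0,0,0,0.6],[-0.001,0,0.033,0,0,0,0.6],[-0.001,0,0.033,0,0,0,0.6]])

```text
clock: 24.8
position: [0.5229, -0.0304, 0.0407]
orientation: [0.998, 0.06, 0.0, 0.0]
contact_force: [0.5, -0.8, -2.3]
width: 0.063
grip_force: 30.0
```

>>> servo_tool(series=[[0.001,-0.002,0.001,0,0,0,0.6],[0.001,-0.002,0.002,0,0,0,0.6],[0.001,-0.002,0.003,0,0,0,0.6],[0.001,-0.002,0.003,0,0,0,0.6]])

```text
clock: 25.13
position: [0.5232, -0.0298, 0.0405]
orientation: [0.998, 0.06, 0.0, 0.0]
contact_force: [-3.0, 0.2, 6.2]
width: 0.0632
grip_force: 30.0
```

Contact. Release and lift.

>>> servo_tool(series=[[0,0,-0.001,0,0,0,0.6],[0,0,-0.001,0,0,0,0.72],[0,0,-0.001,0,0,0,0.8],[0,0,-0.001,0,0,0,1],[0,0,-0.001,0,0,0,1],[0,0,-0.03,0,0,0,1],[0,0,-0.14,0,0,0,1],[0,0,-0.28,0,0,0,1],[0,0,-0.44,0,0,0,1],[0,0,-0.56,0,0,0,1],[0,0,-0.64,0,0,0,1],[0,0,-0.64,0,0,0,1],[0,0,-0.64,0,0,0,1]])

```text
clock: 26.22
position: [0.5233, -0.0298, 0.2009]
orientation: [0.998, 0.06, 0.001, 0.0]
contact_force: [-0.5, -0.2, -1.1]
width: 0.0938
grip_force: 0.0
```

```bash
cat > k.py <<'E'
from h import *
p,c=shot('wrist')
s=telemetry.state(); print(s['position'],R.from_matrix(c[0]).as_euler('xyz',degrees=True)[2]+90)
for q in optics.cut_out(p,'upper')[:2]:
    print(q['score'],quad(p,c,q['mask'],.05))
    print(edges(p,c,q['mask'],.05,6.9,[.5239,-.0289]))
a=p['pixels'][130:310,240:420]
p,c=shot('side'); b=p['pixels'][200:300,290:390]
p,c=shot('scene'); d=p['pixels'][210:310,240:340]
cv2.imwrite('pics/stack.png',np.hstack([cv2.resize(x,(260,260),interpolation=cv2.INTER_CUBIC) for x in (a,b,d)]))
E
python3 k.py
```

```text
[ 0.52281328 -0.0297923   0.19956477] 6.951828852253811
0.84 [523.3 -29.6 120.2  63.8   8.2]
{'+y': (0.93, 30.51), '-y': (1.32, -32.49), '+x': (2.12, 58.8), '-x': (0.62, -60.3)}
```

View pics/stack.png

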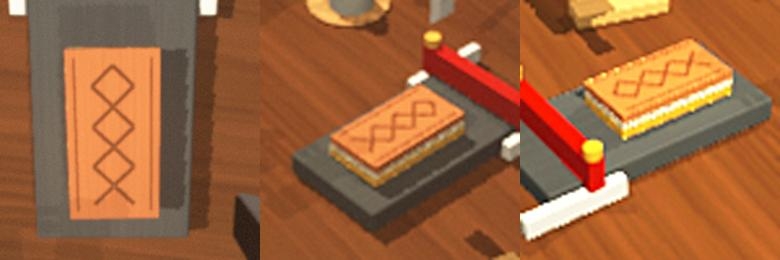

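The copper plate sits about 1.1° off in yaw. I'll re-grip it at its own yaw, lift a little, turn it and set it down.

>>> servo_tool(series=[[0.002,0,0.1,0,0,-0.012,1],[0.002,0,0.24,0,0,-0.012,1],[0.002,0,0.38,0,0,-0.012,1],[0.002,0,0.5,0,0,-0.012,1],[0.002,0,0.58,0,0,-0.012,1],[0.002,0,0.61,0,0,-0.012,1],[0.002,0,0.624,0,0,-0.012,1],[0.002,0,0.624,0,0,-0.012,1],[0.002,0,0.624,0,0,-0.012,0.6],[0.002,0,0.624,0,0,-0.012,0.6],[0.002,0,0.624,0,0,-0.012,0.6],[0.002,0,0.624,0,0,-0.012,0.6],[0.002,0,0.624,0,0,-0.012,0.6],[0.002,0,0.624,0,0,-0.012,0.6],[0.002,0,0.624,0,0,-0.012,0.6],[0.002,0,0.624,0,0,-0.012,0.6]])

```text
clock: 27.75
position: [0.5238, -0.0298, 0.0444]
orientation: [0.998, 0.07, 0.0, 0.0]
contact_force: [-1.1, -0.4, 5.7]
width: 0.0638
grip_force: 30.0
```

>>> servo_tool(series=[[0,0,-0.01,0,0,0,0.6],[0,0,-0.014,0,0,0,0.6],[0,0,-0.014,0,0,0.006,0.6],[0,0,-0.014,0,0,0.012,0.6],[0,0,-0.014,0,0,0.012,0.6],[0,0,-0.008,0,0,0.012,0.6],[0,0,-0.003,0,0,0.012,0.6],[0,0,0,0,0,0.012,0.6],[0,0,0.001,0,0,0.012,0.6],[0,0,0.001,0,0,0.012,0.6]])

```text
clock: 28.58
position: [0.5236, -0.0297, 0.0444]
orientation: [0.998, 0.06, 0.0, 0.0]
contact_force: [-5.0, -0.2, 10.2]
width: 0.0634
grip_force: 30.0
```

>>> servo_tool(series=[[0,0,-0.001,0,0,0,0.6],[0,0,-0.001,0,0,0,0.72],[0,0,-0.001,0,0,0,0.8],[0,0,-0.001,0,0,0,1],[0,0,-0.001,0,0,0,1],[0,0,-0.03,0,0,0,1],[0,0,-0.14,0,0,0,1],[0,0,-0.28,0,0,0,1],[0,0,-0.44,0,0,0,1],[0,0,-0.56,0,0,0,1],[0,0,-0.63,0,0,0,1],[0,0,-0.63,0,0,0,1],[0,0,-0.63,0,0,0,1]])

```text
clock: 29.67
position: [0.5238, -0.0298, 0.2019]
orientation: [0.998, 0.06, 0.001, 0.0]
contact_force: [-0.0, 0.0, -0.4]
width: 0.0941
grip_force: 0.0
```

```bash
python3 k.py
```

```text
[ 0.5232635  -0.0297273   0.20063587] 6.951822485649274
0.63 [523.3 -30.4 121.6  64.9   6.8]
{'+y': (-0.0, 30.52), '-y': (-0.32, -32.31), '+x': (0.38, 59.1), '-x': (0.17, -60.43)}
```

Copper is now square too. Moving behind the near end with the fingers partly open, as a two-point pusher.

>>> servo_tool(series=[[-0.1,0,0,0,0,0,0.32],[-0.22,0,0,0,0,0,0.32],[-0.3,0,0,0,0,0,0.32],[-0.34,0,0,0,0,0,0.32],[-0.34,0,0.1,0,0,0,0.32],[-0.34,0,0.24,0,0,0,0.32],[-0.34,0,0.38,0,0,0,0.32],[-0.34,0,0.5,0,0,0,0.32],[-0.34,0,0.6,0,0,0,0.32],[-0.34,0,0.66,0,0,0,0.32],[-0.34,0,0.68,0,0,0,0.32],[-0.34,0,0.685,0,0,0,0.32],[-0.34,0,0.685,0,0,0,0.32],[-0.34,0,0.685,0,0,0,0.32]])

```text
clock: 31.03
position: [0.4399, -0.0401, 0.0308]
orientation: [0.998, 0.06, 0.001, 0.0]
contact_force: [0.1, 0.3, 0.4]
width: 0.03
grip_force: 0.0
```

>>> servo_tool(series=[[0.02,0,0.012,0,0,0,0.32],[0.036,0,0.012,0,0,0,0.32],[0.044,0,0.012,0,0,0,0.32],[0.05,0,0.012,0,0,0,0.32],[0.055,0,0.012,0,0,0,0.32],[0.06,0,0.012,0,0,0,0.32],[0.065,0,0.012,0,0,0,0.32],[0.07,0,0.012,0,0,0,0.32],[0.075,0,0.012,0,0,0,0.32],[0.08,0,0.012,0,0,0,0.32],[0.086,0,0.012,0,0,0,0.32],[0.092,0,0.012,0,0,0,0.32],[0.098,0,0.012,0,0,0,0.32],[0.104,0,0.012,0,0,0,0.32],[0.11,0,0.012,0,0,0,0.32],[0.116,0,0.012,0,0,0,0.32],[0.122,0,0.012,0,0,0,0.32],[0.128,0,0.012,0,0,0,0.32],[0.134,0,0.012,0,0,0,0.32],[0.14,0,0.012,0,0,0,0.32]])

```text
clock: 32.7
position: [0.4741, -0.0358, 0.0269]
orientation: [0.998, 0.06, -0.0, -0.0]
contact_force: [-2.8, -0.3, -0.8]
width: 0.0303
grip_force: 1.1
```

>>> servo_tool(series=[[0.006,0,0,0,0,0,0.32],[0.012,0,0,0,0,0,0.32],[0.018,0,0,0,0,0,0.32],[0.024,0,0,0,0,0,0.32],[0.03,0,0,0,0,0,0.32],[0.036,0,0,0,0,0,0.32],[0.042,0,0,0,0,0,0.32],[0.048,0,0,0,0,0,0.32],[0.054,0,0,0,0,0,0.32],[0.06,0,0,0,0,0,0.32],[0.066,0,0,0,0,0,0.32],[0.072,0,0,0,0,0,0.32],[0.078,0,0,0,0,0,0.32],[0.084,0,0,0,0,0,0.32]])

```text
clock: 33.87
position: [0.4949, -0.0332, 0.0269]
orientation: [0.998, 0.06, -0.0, 0.0]
contact_force: [-1.1, 0.0, -0.7]
width: 0.03
grip_force: 1.0
```

```bash
cat > l.py <<'E'
from h import *
p,c=shot('wrist')
s=telemetry.state(); print(s['position'],s['contact_force'].round(1))
q=optics.cut_out(p,'upper')[0]; v,u=np.nonzero(q['mask']); 
a=np.radians(6.9); ref=np.array([.5239,-.0289])
def f(uv,z): w=(ray(p,c,uv,z)[:,:2]-ref)*1000; return w@[np.cos(a),np.sin(a)]
U=range(295,345,10)
print('copper far',f([(x,v[u==x].min()) for x in U],.05).round(1))
m=hsv(p,(0,170,70),(6,255,255))|hsv(p,(174,150,70),(180,255,255)); 
print('bar near bottom',f([(x,np.nonzero(m[:q['mask'][:,x].argmax(),x])[0].max()) for x in U],.05).round(1),'(z=.05)')
E
python3 l.py
```

```text
[ 0.49520255 -0.03319313  0.02696654] [-1.3 -0.1 -0.6]
copper far [100.2 100.2 100.2 100.2 100.3]
bar near bottom [101. 101. 101. 101. 101.] (z=.05)
```

>>> servo_tool(series=[[0.002,0,0,0,0,0,0.32],[0.004,0,0,0,0,0,0.32],[0.006,0,0,0,0,0,0.32],[0.008,0,0,0,0,0,0.32],[0.01,0,0,0,0,0,0.32],[0.012,0,0,0,0,0,0.32]])

```text
clock: 34.47
position: [0.4978, -0.0329, 0.027]
orientation: [0.998, 0.06, -0.0, 0.0]
contact_force: [-5.3, -0.7, 3.0]
width: 0.03
grip_force: 2.0
```

>>> servo_tool(series=[[0.002,0,0,0,0,0,0.32],[0.004,0,0,0,0,0,0.32],[0.006,0,0,0,0,0,0.32]])

```text
clock: 34.72
position: [0.4987, -0.0328, 0.0269]
orientation: [0.998, 0.06, -0.001, -0.0]
contact_force: [-11.2, -1.5, 8.1]
width: 0.0301
grip_force: 6.0
```

>>> servo_tool(series=[[0.002,0,0,0,0,0,0.32],[0.004,0,0,0,0,0,0.32],[0.004,0,0,0,0,0,0.32]])

```text
clock: 34.97
position: [0.4987, -0.0327, 0.0268]
orientation: [0.998, 0.06, -0.002, -0.0]
contact_force: [-16.9, -3.5, 12.4]
width: 0.03
grip_force: 8.4
```

>>> servo_tool(series=[[0.002,0,0,0,0,0,0.32],[0.004,0,0,0,0,0,0.32],[0.004,0,0,0,0,0,0.32],[0.004,0,0,0,0,0,0.32]])

```text
clock: 35.3
position: [0.4987, -0.0327, 0.0268]
orientation: [0.998, 0.06, -0.003, -0.0]
contact_force: [-24.9, -4.4, 18.6]
width: 0.0301
grip_force: 12.5
```

Firm against the stop at 25 N with no further motion. Backing off straight, then up.

>>> servo_tool(series=[[-0.004,0,0,0,0,0,0.32],[-0.012,0,0,0,0,0,0.32],[-0.03,0,0,0,0,0,0.32],[-0.07,0,0,0,0,0,0.32],[-0.12,0,0,0,0,0,0.32],[-0.14,0,-0.1,0,0,0,0.32],[-0.14,0,-0.24,0,0,0,0.32],[-0.14,0,-0.4,0,0,0,0.32],[-0.1,0,-0.56,0,0,0,0.32],[0,0,-0.66,0,0,0,0.6],[0.1,0,-0.7,0,0,0,1],[0.16,0,-0.7,0,0,0,1],[0.16,0,-0.7,0,0,0,1],[0.16,0,-0.7,0,0,0,1],[0.16,0,-0.7,0,0,0,1]])

```text
clock: 36.55
position: [0.5403, -0.0276, 0.2014]
orientation: [0.998, 0.06, -0.0, -0.0]
contact_force: [0.3, 0.0, 0.0]
width: 0.0666
grip_force: 0.0
```

```bash
cat > m.py <<'E'
from h import *
p,c=shot('wrist'); print(telemetry.state()['position'],telemetry.state()['clock'])
q=optics.cut_out(p,'upper')[0]; print(quad(p,c,q['mask'],.05)); a=np.radians(6.9)
print(edges(p,c,q['mask'],.05,6.9,np.array([.5239,-.0289])+.0445*np.array([np.cos(a),np.sin(a)])))
a=p['pixels'][110:310,220:420]
p,c=shot('side'); b=p['pixels'][195:285,305:395]
p,c=shot('scene'); d=p['pixels'][215:305,225:315]
cv2.imwrite('pics/final.png',np.hstack([cv2.resize(x,(266,266),interpolation=cv2.INTER_CUBIC) for x in (a,b,d)]))
E
python3 m.py
```

```text
[ 0.54027403 -0.02767205  0.20160686] 36.6
[567.9 -24.5 119.6  64.    6.9]
{'+y': (0.0, 30.59), '-y': (-0.01, -32.39), '+x': (1.64, 58.86), '-x': (-0.65, -60.03)}
```

View pics/final.png

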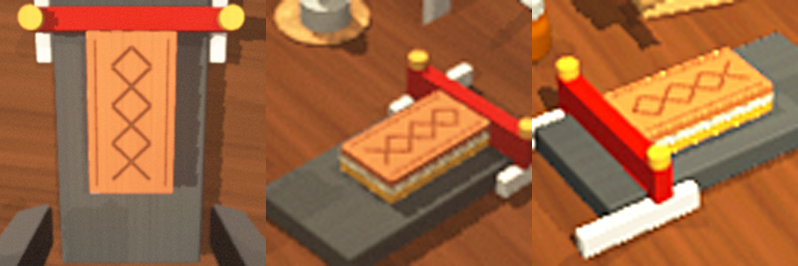

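The stack is square and flush against the red bar, with copper yaw 6.9° matching the bed's, and the weight is on the mat. Handing in.

```bash
python3 -c "from station import job_done; print(job_done())"
```

```text
the job is handed in; nothing more can be done
None
```

Job handed in at about 37 s: the weight is on the cork mat, and the brass, separator and copper are stacked squarely and pushed firmly (about 25 N) against the red stop bar, with their ends looking flush in the final pictures.

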